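# Put the pipe bin's cartridges in order and pack in the last two

### The arm

A 6-joint arm with a two-finger parallel gripper is mounted at the origin on a cart in front of the work surface, level with it; the furniture and walls round the work are solid. World frame = base frame: x ahead of the robot, y to its left, z up, the work surface at z = 0. Lengths are in m, angles in rad, forces in N, time in s.
With the tool pointing down it reaches from about 0.35 to 0.975 m from the base axis. Payload 4.9 kg.
Tool frame: the origin (TCP) lies at the very end of the fingers, on their centre line; the grasp point (between the pads) lies 19 mm behind it; z points along the fingers, y is the line along which they close (so a half turn about z gives the same grasp; the last joint's range is limited). The gripper opens to 85 mm and grips with 20 to 120 N. Pads are 22 mm wide; open, the fingers measure 114 mm over their backs; the gripper's body (76 mm by 85 mm) begins 54 mm behind the grasp point. The pads swing forward as they close: fully open they stand 13 mm farther back than shut.
Start: joints at [-1.431, 0.053, 1.613, -0, 1.476, -0.119], TCP at [0.16, -0.604, 0.199] pointing down, gripper open.
Joint ranges: [-3.01, 3.01], [-1.01, 2.22], [0.06, 2.58], [-1.02, 4.17], [0.09, 2.62], [-3.14, 3.14]. Speed limits (rad/s): [2.57, 2.57, 3.14, 3.14, 3.14, 3.14].

### API

Orientations are given as a unit quaternion [w, x, y, z].
In Python, from plant import manip, vision, order gives the robot as it stands.
- The arm moves only by the tool play_rows, never from a script. Its argument "steps" is a list that holds one entry, the list of rows, each a list of 6 numbers: the shift along the tool's x, y, z in mm, then the turn, a rotation vector about the tool's x, y, z in degrees. A call has 1 to 12 rows; each row is the pose to reach, as a shift and turn from the pose commanded when the call began, along the tool's axes at that moment; what a row does not reach only later rows make up. A row lasts 1/12 s, in which the tool goes at most 41.7 mm and 7.16 degrees, less where a joint would pass 70% of its speed; a pose out of reach is approached as far as the arm can. A call with a gripper value outside its range is refused whole. "claw" is the gripper's target within -1 to 1 (fully open at 1, half-way at 0, shut at -1), set as the call begins (left out, the last holds). The fingers move at their own pace and stop on an object; the grip force is fixed at half the most. Time passes only in rows, so rows that repeat a pose let the fingers close. It gives the time, the measured TCP pose, the force, the opening and the grip force at its end, in the units of the state.
- manip.state(): the state, without advancing time (a new reading comes with each control period).
- vision.grab_frame(name): name is "scene" or "top"; returns (picture, depth): 420x560x3 uint8, blue, green, red; 420x560 float32, m along the optical axis (not along the pixel's ray), 0 where there is no reading.
- vision.camera_info(name): a dict with "K" (3x3 intrinsics, pixels), "k1" (the pictures are not rectified: a ray, as slopes to the right and down, at radius r is drawn at 1 + k1 r^2 times it, then the intrinsics apply), "eye" and "orientation" of the camera in the world. Camera axes: x right, y down, z forward; pixel columns grow to the right and rows downward; lengths in m; the calibration is good to about 2 mm. A picture is of the moment at which its call begins. camera_info takes no time and is no camera call.
- order.job_done(): hands the job in; it is judged then, once.
The state is a dict: "time": time; "joint_pos": joint angles; "joint_vel": joint speeds; "joint_efforts": joint torques, N m; "tool_pos": TCP position; "tool_rot": TCP orientation; "contact_force": force on the tool from outside, world axes, zero at the start; "ft_torque": the same for the moment, N m; "gripper_width": opening from 0.0 (shut) to 1.0 (fully open); "grasp_force": force on a finger pad.
Only numpy, scipy, OpenCV 4.12 (cv2) and the standard library are available. Lean on these libraries where they do the work, as an engineer would, in place of code of your own. Each camera call takes 0.05 s, during which the arm holds its last target. There are 200 camera calls.

### The job

Five sealant cartridges stand in the leaning pipe bin, but one of them was dropped in astray and leans across the middle. Put that one right and add the two cartridges that stand on the bench, so that all seven stand in the bin nozzle up and in line with the pipe, one in the middle and six round it, each right down on the bin's floor. Leave the mug, the screwdriver and the sanding block where they are.

Things in the scene. Friction and masses are not known exactly. Their poses are not given: they have to be found in the camera images.
- pipe: The bin: a fixed, capped length of grey pipe, bore 103.6 mm, wall 3.2 mm, 95 mm deep, leaning 30 degrees towards the robot's side. Origin: centre of the inner floor, 53 mm over the bench; z along its axis out of the mouth; x square to that, up to the high side of the bore; y level. Seven fill it only as one in the middle and six round it, 1.6 mm to spare. Those inside are loose, sag to -x and give way when pushed.
- stand: The plywood stand that carries the pipe: base 160 x 150 x 15 mm and two upright cheeks, 135 mm over their outsides and 100 mm high, either side of the pipe. Fixed to the bench. Origin: under the base, on the bench top; z up; the pipe leans towards its -x (the robot's side at yaw 0).
- pipe_mouth (a point): Centre of the pipe's mouth, 95 mm along the pipe's axis from its inner floor. The shoulder of a cartridge that is home stands just proud of the rim, its nozzle free, 34 to 36 mm (centre to centre) from the next nozzles.
- cartridge_1: White sealant cartridge, about 0.11 kg: round barrel 34 mm in diameter, 97 mm long, with bevelled foot; conical shoulder up to 110 mm; straight grey nozzle 12 mm in diameter from there to 146 mm, to grip it by. Origin: centre of the foot's underside; z along it to the nozzle tip. In the pipe, in its place against the low wall, left.
- cartridge_2: A cartridge like cartridge_1, same size and origin. In the pipe, in its place against the low wall, right.
- cartridge_3: A cartridge like cartridge_1, same size and origin. In the pipe, in its place at the left side.
- cartridge_4: A cartridge like cartridge_1, same size and origin. In the pipe, in its place at the right side.
- cartridge_5: A cartridge like cartridge_1, same size and origin. In the pipe, but astray: its foot stands on the high half of the floor and it leans about 15 degrees out of line across the empty middle place, so that neither the middle nor the two high places are open.
- cartridge_6: A cartridge like cartridge_1, same size and origin. Stands upright on the bench, left or right of the stand.
- cartridge_7: A cartridge like cartridge_1, same size and origin. Stands upright on the bench, on the other side of the stand.
- mug: Bystander: a white mug, 80 mm across and 91 mm high, behind the stand's right side; origin under its middle.
- screwdriver: Bystander: a red screwdriver, 215 mm long and 25 mm high, lying in front of the stand; origin under its middle.
- sanding: Bystander: a brown sanding block, 62 x 111 x 32 mm, lying at the left; origin under its middle.

How it is judged:
At the end, for the whole second after the job is handed in: All seven cartridges are inside the pipe, nozzle up, at rest: each foot within 4 mm of the pipe's inner floor and within 42 mm of the floor's centre, each cartridge in line with the pipe within 0.12 rad (7 degrees) (z of cartridge_1 in the frame of pipe between -0.004 and 0.004 m and distance between each of cartridge_1, cartridge_2, cartridge_3, cartridge_4, cartridge_5, cartridge_6, cartridge_7 and pipe below 0.042 m and angle between the z axis of each of cartridge_1, cartridge_2, cartridge_3, cartridge_4, cartridge_5, cartridge_6, cartridge_7 and the z axis of pipe, either way round below 0.12 rad and linear speed of each of cartridge_1, cartridge_2, cartridge_3, cartridge_4, cartridge_5, cartridge_6, cartridge_7 below 0.02 m/s and z of cartridge_2 in the frame of pipe between -0.004 and 0.004 m and z of cartridge_3 in the frame of pipe between -0.004 and 0.004 m and z of cartridge_4 in the frame of pipe between -0.004 and 0.004 m and z of cartridge_5 in the frame of pipe between -0.004 and 0.004 m and z of cartridge_6 in the frame of pipe between -0.004 and 0.004 m and z of cartridge_7 in the frame of pipe between -0.004 and 0.004 m); the robot touches nothing.
It fails at once if the mug is pushed more than 30 mm (distance of mug from where it was at the start of the episode above 0.03 m).
It fails at once if the screwdriver is pushed more than 30 mm (distance of screwdriver from where it was at the start of the episode above 0.03 m).
It fails at once if the sanding block is pushed more than 30 mm (distance of sanding from where it was at the start of the episode above 0.03 m).
It also fails if it takes over 72 s, if anything falls off the work surface, if the arm or the gripper's body presses on something with over 40 N, if the wrist force passes 120 N, or if a joint passes its speed limit or range.

## Working session

There is one attempt and no reset: what is moved stays moved. The work goes in short steps, Python scripts to look and compute and a tool call to move; the robot and the scene stay as the last step left them, time stands still between calls to the robot, and variables do not carry over. Pictures are saved under pics/ and viewed, at most 10 in all, crops included, and the job is handed in when it is done.

Besides the shell and the picture viewer there is one more tool, called as name(argument=value, ...), one argument or row to a line, values as JSON. play_rows: Moves the arm, as the interface text tells. Its arguments: {"type":"object","properties":{"steps":{"type":"array"},"claw":{"type":"number"}},"required":["steps"]}

```bash
ls; mkdir -p pics; cat > h.py <<'E'
import numpy as np, cv2
from scipy.spatial.transform import Rotation as R
from plant import manip, vision, order
def q2R(q): return R.from_quat([q[1],q[2],q[3],q[0]])
def cloud(name):
    im,d=vision.grab_frame(name); c=vision.camera_info(name)
    h,w=d.shape; v,u=np.mgrid[0:h,0:w].astype(float)
    K=np.array(c["K"]); xd=(u-K[0,2])/K[0,0]; yd=(v-K[1,2])/K[1,1]
    x,y=xd.copy(),yd.copy()
    for _ in range(8):
        s=1+c["k1"]*(x*x+y*y); x=xd/s; y=yd/s
    P=np.stack([x*d,y*d,d],-1)
    W=P@q2R(c["orientation"]).as_matrix().T+np.array(c["eye"])
    W[d==0]=np.nan
    return im,W
def proj(name,p):
    c=vision.camera_info(name);K=np.array(c["K"])
    q=(np.atleast_2d(p)-np.array(c["eye"]))@q2R(c["orientation"]).as_matrix()
    a=q[:,:2]/q[:,2:]; a=a*(1+c["k1"]*(a**2).sum(1,keepdims=True))
    return a*[K[0,0],K[1,1]]+[K[0,2],K[1,2]]
E
python3 - <<'E'
from h import *
for n in("scene","top"):
    im,W=cloud(n); cv2.imwrite(f"pics/{n}0.png",im); np.save(f"{n}0.npy",W)
    c=vision.camera_info(n); print(n,c)
print(manip.state())
E
```

```text
pics
scene {'K': array([[428.31202858,   0.        , 273.67161135],
       [  0.        , 428.31202858, 209.67059158],
       [  0.        ,   0.        ,   1.        ]]), 'k1': 0.04678640883057089, 'eye': array([ 0.25256309, -0.65803249,  0.76462056]), 'orientation': array([-0.35064213,  0.90482261, -0.22837522,  0.07868229])}
top {'K': array([[444.15095394,   0.        , 288.90772144],
       [  0.        , 444.15095394, 202.82891849],
       [  0.        ,   0.        ,   1.        ]]), 'k1': 0.008917306600576776, 'eye': array([ 0.16265608, -0.16952162,  1.17729652]), 'orientation': array([-0.12410016,  0.75698758, -0.63213807,  0.1094094 ])}
{'time': 0.1, 'joint_pos': array([-1.43097640e+00,  5.33039585e-02,  1.61417212e+00,  2.84866728e-05,
        1.47603396e+00, -1.18960302e-01]), 'joint_vel': array([ 7.47276109e-04, -9.04779194e-04, -3.75735247e-03, -6.16533099e-04,
       -5.13287702e-05, -5.90242950e-04]), 'joint_efforts': array([-3.52496545e-04, -3.94904995e+01, -3.71365070e+01, -1.36366102e-04,
        3.96597301e-03,  7.18234389e-06]), 'tool_pos': array([ 0.15988165, -0.60354225,  0.19786869]), 'tool_rot': array([-9.58786870e-04,  9.91640491e-01,  1.29027969e-01,  4.17857618e-06]), 'contact_force': array([ 0.33845114, -0.44328644, -0.66490115]), 'ft_torque': array([-0.04607156, -0.01428864,  0.032431  ]), 'grasp_force': 0.0, 'gripper_width': 1.0025007536204231}
```

View pics/scene0.png

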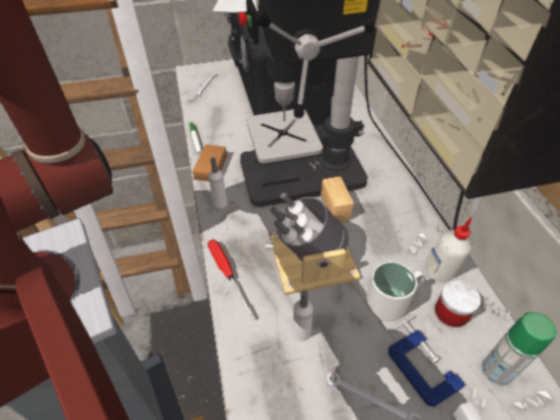

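View pics/top0.png

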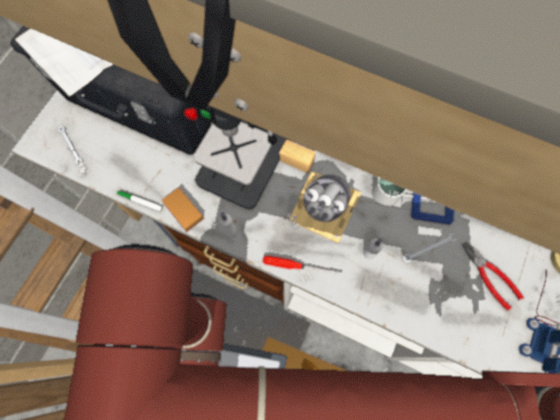

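The scene view shows the pipe mouth at about (310,225), the bench cartridges at (218,185) and (303,315), and the mug at (393,290). The top view shows the pipe at (327,198) and the cartridges at (225,220) and (375,243).

```bash
python3 - <<'E'
from h import *
S=np.load("scene0.npy");T=np.load("top0.npy")
ims=cv2.imread("pics/scene0.png");imt=cv2.imread("pics/top0.png")
def crop(im,x,y,s=40): return cv2.resize(im[y-s:y+s,x-s:x+s],(400,400),interpolation=cv2.INTER_CUBIC)
cv2.imwrite("pics/c0.png",np.hstack([crop(ims,310,225,45),crop(imt,325,202,36)]))
for n,W in(("s",S),("t",T)):
  f=W.reshape(-1,3); f=f[np.isfinite(f).all(1)]
  # candidates for standing cartridges 
  m=(f[:,2]>.118)&(f[:,2]<.155)&(f[:,0]>.2)&(f[:,0]<.9)&(abs(f[:,1])<.5)
  g=f[m]; img=np.zeros((200,200),np.uint8)
  ij=((g[:,:2]-[.1,-.5])/.005).astype(int); img[ij[:,1].clip(0,199),ij[:,0].clip(0,199)]=1
  k,l,st,c=cv2.connectedComponentsWithStats(cv2.dilate(img,np.ones((3,3))))
  lab=l[ij[:,1].clip(0,199),ij[:,0].clip(0,199)]
  for i in range(1,k):
    q=g[lab==i]; print(n,i,len(q),q.min(0).round(3),q.max(0).round(3),np.median(q,0).round(3))
print("bench",[W[r,c].round(3) for W,r,c in((S,330,230),(S,130,215),(T,270,300))])
print("spots",S[225,310],T[200,327], 'ply',S[275,330])
E
```

```text
s 1 1390 [ 0.838 -0.5    0.118] [ 0.894 -0.309  0.155] [ 0.861 -0.42   0.137]
s 2 447 [ 0.759 -0.395  0.118] [ 0.805 -0.345  0.154] [ 0.774 -0.376  0.127]
s 3 97 [ 0.455 -0.352  0.118] [ 0.468 -0.34   0.149] [ 0.46  -0.349  0.14 ]
s 4 53 [ 0.833 -0.315  0.12 ] [ 0.842 -0.306  0.154] [ 0.837 -0.312  0.138]
s 5 1792 [ 0.488 -0.259  0.118] [ 0.611 -0.148  0.155] [ 0.544 -0.217  0.138]
s 6 3777 [ 0.55  -0.045  0.118] [0.833 0.146 0.155] [0.652 0.019 0.14 ]
s 7 69 [0.452 0.03  0.119] [0.464 0.044 0.149] [0.457 0.035 0.137]
s 8 8 [0.897 0.081 0.143] [0.9   0.087 0.154] [0.898 0.084 0.149]
s 9 763 [0.646 0.132 0.118] [0.833 0.307 0.155] [0.735 0.159 0.135]
s 10 6 [0.684 0.33  0.118] [0.691 0.354 0.135] [0.686 0.336 0.125]
s 11 2 [0.662 0.35  0.154] [0.664 0.353 0.155] [0.663 0.352 0.154]
s 12 24 [0.713 0.442 0.122] [0.729 0.499 0.154] [0.725 0.484 0.138]
t 1 35 [ 0.456 -0.349  0.119] [ 0.466 -0.339  0.149] [ 0.459 -0.343  0.143]
t 2 878 [ 0.496 -0.256  0.118] [ 0.613 -0.145  0.155] [ 0.538 -0.203  0.137]
t 3 2828 [ 0.55  -0.038  0.118] [0.732 0.15  0.147] [0.625 0.044 0.14 ]
t 4 34 [0.452 0.034 0.119] [0.463 0.045 0.149] [0.456 0.039 0.143]
t 5 348 [0.646 0.165 0.118] [0.714 0.353 0.155] [0.667 0.212 0.134]
t 6 137 [0.696 0.38  0.118] [0.725 0.479 0.155] [0.709 0.425 0.137]
bench [array([ 0.345, -0.275, -0.   ]), array([0.561, 0.314, 0.001]), array([ 0.383, -0.17 ,  0.001])]
spots [ 0.55213901 -0.21795095  0.13427387] [ 0.53710838 -0.20630954  0.15033357] ply [ 0.5682337  -0.27799899  0.03078424]
```

View pics/c0.png

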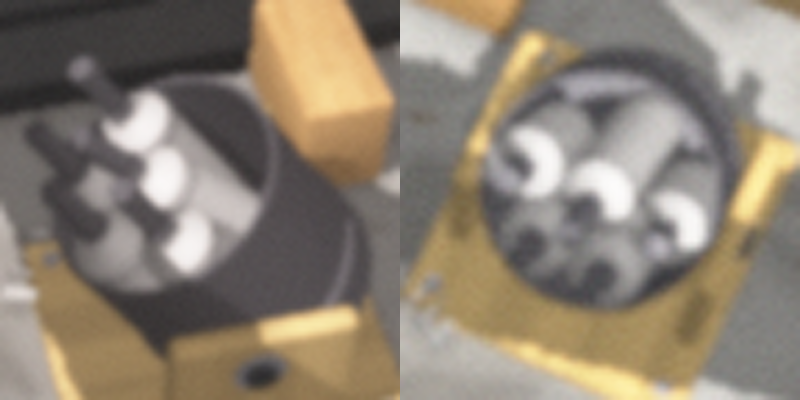

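```bash
cat >> h.py <<'E'
def pipeframe(p):
    x0,y0,ps=p; z=np.array([-.5*np.cos(ps),-.5*np.sin(ps),np.cos(np.pi/6)])
    y=np.array([-np.sin(ps),np.cos(ps),0]); x=np.cross(y,z)
    return np.stack([x,y,z],1),np.array([x0,y0,.053])
E
python3 - <<'E'
from h import *
from scipy.optimize import minimize
pts=[];col=[]
for n in("scene","top"):
    W=np.load(n+"0.npy"); im=cv2.imread(f"pics/{n}0.png")
    m=np.isfinite(W).all(2)&(W[...,2]>.03)&(np.hypot(W[...,0]-.55,W[...,1]+.2)<.13)
    pts.append(W[m]);col.append(im[m])
P=np.vstack(pts);C=np.vstack(col).astype(int);np.savez("p0.npz",P=P,C=C,n=len(pts[0]))
D=P[(C.max(1)<105)]
def cost(p):
    A,o=pipeframe(p); q=(D-o)@A; r=np.hypot(q[:,0],q[:,1])
    ex=np.maximum(q[:,2]-.095,0); ex2=np.maximum(-.003-q[:,2],0)
    dr=np.minimum(abs(r-.055),abs(r-.0518))
    rim=np.hypot(np.maximum(np.maximum(r-.055,.0518-r),0),q[:,2]-.095)
    d=np.minimum(np.hypot(dr,ex+ex2),rim)
    return np.minimum(d,.006).mean()
best=min((minimize(cost,[x,y,a],method="Nelder-Mead",options=dict(initial_simplex=np.array([[x,y,a],[x+.01,y,a],[x,y+.01,a],[x,y,a+.15]]))) for x in(.57,.6) for y in(-.21,-.19) for a in(-.4,0,.4)),key=lambda r:r.fun)
print(best.x,best.fun,len(D)); p=best.x; np.save("pipe.npy",p)
A,o=pipeframe(p); print("mouth",o+A@[0,0,.095],"A",A.round(3))
k=np.load("p0.npz")["n"]
for name,Q in(("s",P[:k]),("t",P[k:])):
    q=(Q-o)@A; m=(q[:,2]>.116)&(q[:,2]<.16)&(np.hypot(q[:,0],q[:,1])<.07); q=q[m]
    g=np.zeros((160,160),np.uint8); ij=((q[:,:2]+.08)*1000).astype(int); g[ij[:,0],ij[:,1]]=1
    kk,l=cv2.connectedComponents(cv2.dilate(g,np.ones((3,3),np.uint8)))
    lab=l[ij[:,0],ij[:,1]]
    for i in range(1,kk):
        w=q[lab==i]
        if len(w)>8:
            hi=w[w[:,2]>w[:,2].max()-.012]; print(name,len(w),"mean",(w.mean(0)*1e3).round(1),"top",(hi.mean(0)*1e3).round(1),"max",(w.max(0)*1e3).round(1),"min",(w.min(0)*1e3).round(1))
E
```

```text
[ 0.58729366 -0.21318998 -0.28249605] 0.002681783294402623 2923
mouth [ 0.54167644 -0.19994918  0.13527241] A [[ 0.832  0.279 -0.48 ]
 [-0.241  0.96   0.139]
 [ 0.5    0.     0.866]]
s 91 mean [-29.  -21.6 134.8] top [-29.2 -20.9 144. ] max [-23.4 -14.9 148.9] min [-36.1 -25.  116.2]
s 94 mean [-29.5  12.4 134. ] top [-30.3  13.6 144.4] max [-22.5  21.3 149.6] min [-36.2   7.9 116.2]
s 99 mean [ -8.5  -2.4 133.4] top [-11.1  -1.4 143. ] max [  1.9   6.6 148.7] min [-18.1  -7.3 116.6]
s 88 mean [ -1.3  30.7 134.5] top [ -1.5  31.7 144.6] max [  3.7  37.6 148.6] min [ -8.3  25.4 116.1]
s 96 mean [ -0.2 -39.3 135.5] top [ -0.7 -38.4 144.2] max [  4.9 -31.7 149.5] min [ -6.9 -42.9 116.6]
t 30 mean [-28.8 -17.3 139.8] top [-30.  -17.4 145.5] max [-24.  -11.8 150.1] min [-35.8 -22.2 120.5]
t 33 mean [-28.7  16.1 138.2] top [-30.1  16.4 145.9] max [-23.8  23.2 149. ] min [-36.4  11.3 116. ]
t 44 mean [ -8.6   1.1 135.6] top [-11.7   1.5 143.6] max [  1.3   7.2 147.2] min [-18.7  -5.3 116.3]
t 33 mean [ -0.3 -34.8 139.3] top [ -1.6 -34.9 144.8] max [  5.8 -28.5 149.4] min [ -7.2 -40.6 117. ]
t 33 mean [ -1.2  34.6 137.9] top [ -2.1  35.2 145.2] max [  3.6  41.2 149.2] min [ -7.   28.6 116.2]
```

```bash
cat >> h.py <<'E'
A,O=pipeframe(np.load("pipe.npy"))
def tool(tilt=0,s=1):   # tool z = -(cartridge axis tilted by tilt deg to -x of pipe); tool y = -s*y_p
    t=np.radians(tilt); zc=A@[-np.sin(t),0,np.cos(t)]; y=-s*A[:,1]
    return np.stack([np.cross(y,-zc),y,-zc],1)
DOWN=tool(-30)
def P(x,y,z): return O+A@(np.array([x,y,z])/1e3)
def rows(targets):
    s=manip.state(); T0=q2R(s["tool_rot"]); p0=np.array(s["tool_pos"])
    for p,M in targets:
        d=T0.inv().apply(np.array(p)-p0)*1e3; r=(T0.inv()*R.from_matrix(M)).as_rotvec(degrees=True)
        print(d.round(1).tolist()+r.round(1).tolist())
def tcpz(): # state in pipe frame
    s=manip.state(); M=A.T@q2R(s["tool_rot"]).as_matrix()
    print("t",s["time"],"pipe mm",(A.T@(np.array(s["tool_pos"])-O)*1e3).round(1),"zt",(-M[:,2]).round(3),"y",M[:,1].round(3),"F_pipe",(A.T@s["contact_force"]).round(1),"w",round(s["gripper_width"]*85,1),"g",s["grasp_force"],"q",np.round(s["joint_pos"],2))
E
python3 - <<'E'
from h import *
ax=np.array([-np.sin(np.radians(15)),0,np.cos(np.radians(15))]); foot=np.array([-12.8,.4,144])-146*ax
print(foot)
rows([((.35,-.40,.33),DOWN),(P(*(foot+210*ax)),tool(15))])
E
```

```text
[24.98758058  0.4         2.97482936]
[235.9, -148.4, -131.8, -0.1, 0.0, 31.0]
[403.3, -334.5, -18.0, -12.3, 43.9, 29.3]
```

play_rows(
  steps=[
    [[236, -148, -132, 0, 0, 31], [236, -148, -132, 0, 0, 31], [236, -148, -132, 0, 0, 31], [236, -148, -132, 0, 0, 31], [236, -148, -132, 0, 0, 31], [236, -148, -132, 0, 0, 31], [236, -148, -132, 0, 0, 31], [236, -148, -132, 0, 0, 31], [236, -148, -132, 0, 0, 31], [236, -148, -132, 0, 0, 31]],
  ],
  claw=-0.5,
)

```text
time: 0.93
tool_pos: [0.3506, -0.4004, 0.3311]
tool_rot: [0.0, 0.99, -0.14, 0.0]
contact_force: [0.7, -0.4, -0.2]
gripper_width: 0.248
grasp_force: 0.0
```

```bash
python3 - <<'E'
from h import *
ax=np.array([-np.sin(np.radians(15)),0,np.cos(np.radians(15))]); foot=np.array([-12.8,.4,144])-146*ax
tcpz()
rows([(P(*(foot+210*ax)),tool(15))])
E
```

```text
t 0.9333 pipe mm [ -12.6 -245.7  328.4] zt [0.5   0.001 0.866] y [ 0.002 -1.    -0.   ] F_pipe [ 0.6 -0.2 -0.6] w 21.1 g 0.0 q [-0.99 -0.21  1.65 -0.    1.71  0.86]
[47.3, -246.1, 114.4, -0.0, 45.0, 0.1]
```

play_rows(
  steps=[
    [[47, -246, 60, 0, 45, 0], [47, -246, 60, 0, 45, 0], [47, -246, 60, 0, 45, 0], [47, -246, 60, 0, 45, 0], [47, -246, 60, 0, 45, 0], [47, -246, 60, 0, 45, 0], [47, -246, 60, 0, 45, 0], [47, -246, 114, 0, 45, 0], [47, -246, 114, 0, 45, 0], [47, -246, 114, 0, 45, 0], [47, -246, 114, 0, 45, 0]],
  ],
)

```text
time: 1.85
tool_pos: [0.4634, -0.1785, 0.2161]
tool_rot: [0.054, 0.915, -0.131, 0.378]
contact_force: [-0.3, -0.5, 0.2]
gripper_width: 0.251
grasp_force: 0.0
```

```bash
python3 - <<'E'
from h import *
ax=np.array([-np.sin(np.radians(15)),0,np.cos(np.radians(15))]); foot=np.array([-12.8,.4,144])-146*ax
tcpz()
rows([(P(*(foot+116*ax)),tool(15))])
im,W=cloud("scene"); cv2.imwrite("pics/s1.png",cv2.resize(im[120:300,190:430],(800,600)))
E
```

```text
t 1.85 pipe mm [-29.9  -1.2 205.6] zt [-0.257  0.001  0.966] y [-0.002 -1.     0.   ] F_pipe [-0.1 -0.6  0.2] w 21.4 g 0.0 q [-0.7  -0.95  2.45  0.36  0.94  1.04]
[0.8, -1.7, 93.9, 0.0, 0.1, -0.1]
```

View pics/s1.png

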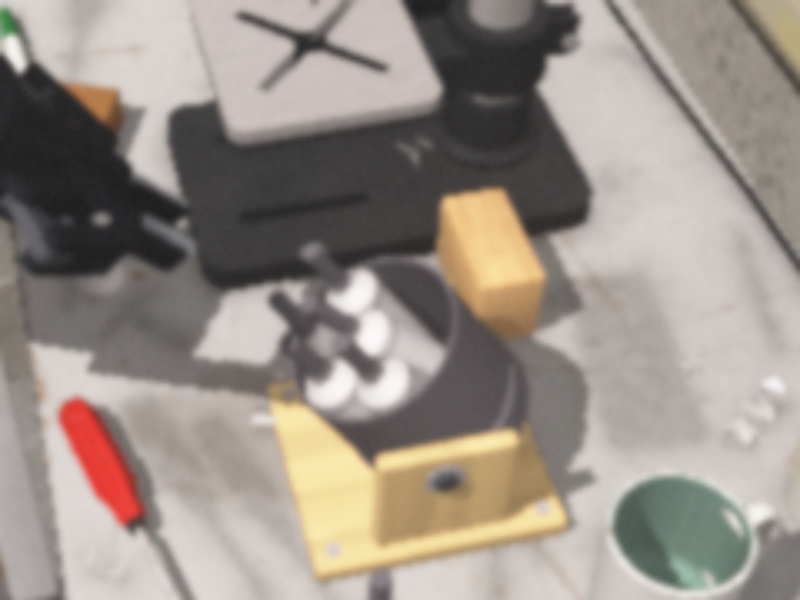

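Picture: the pipe is undisturbed. The stray nozzle is at about (340,315) in the crop and the gripper is up and left at (150,220). I'm descending along the stray cartridge's axis.

play_rows(
  steps=[
    [[1, -1.5, 30, 0, 0, 0], [1, -1.5, 50, 0, 0, 0], [1, -1.5, 65, 0, 0, 0], [1, -1.5, 80, 0, 0, 0], [1, -1.5, 94, 0, 0, 0], [1, -1.5, 94, 0, 0, 0], [1, -1.5, 94, 0, 0, 0]],
  ],
)

```text
time: 2.48
tool_pos: [0.5296, -0.1959, 0.1526]
tool_rot: [0.054, 0.915, -0.13, 0.379]
contact_force: [0.9, -0.3, -1.0]
gripper_width: 0.253
grasp_force: 0.0
```

```bash
python3 - <<'E'
from h import *
tcpz()
im,W=cloud("top"); a=cv2.resize(im[150:250,260:390],(800,600),interpolation=2); cv2.imwrite("pics/t2.png",a[:, :])
im,W=cloud("scene"); b=cv2.resize(im[160:280,220:380],(400,300),interpolation=2); 
a=cv2.resize(a,(400,300)); cv2.imwrite("pics/t2.png",np.hstack([a,b]))
E
```

```text
t 2.4833 pipe mm [ -2.4   0.5 116.4] zt [-0.259  0.     0.966] y [-0. -1.  0.] F_pipe [ 0.3 -0.1 -1.3] w 21.5 g 0.0 q [-0.62 -0.6   2.37  0.39  0.65  1.01]
```

View pics/t2.png

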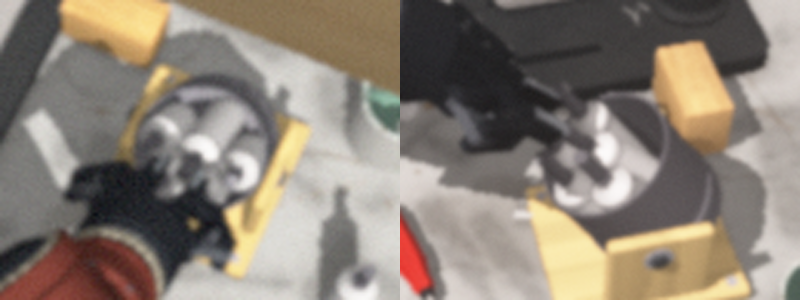

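The fingers straddle the middle nozzle with no contact force. Closing now.

play_rows(
  steps=[
    [[0, 0, 0, 0, 0, 0], [0, 0, 0, 0, 0, 0], [0, 0, 0, 0, 0, 0], [0, 0, 0, 0, 0, 0]],
  ],
  claw=-1,
)

```text
time: 2.92
tool_pos: [0.5288, -0.1949, 0.1519]
tool_rot: [0.054, 0.914, -0.13, 0.379]
contact_force: [0.0, 1.0, -0.3]
gripper_width: -0.0
grasp_force: 0.0
```

```bash
python3 - <<'E'
from h import *
tcpz()
# TCP along cartridge ~117; lift 8 mm, then upright about foot in steps, then over to the middle
def cart(f,t,h=116): 
    a=np.array([-np.sin(np.radians(t)),0,np.cos(np.radians(t))]); return (P(*(np.array(f)+h*a)),tool(t))
M=manip.state(); p=(A.T@(np.array(M["tool_pos"])-O)*1e3)
a=np.array([-np.sin(np.radians(15)),0,np.cos(np.radians(15))]); f=p-116*a; print(f)
rows([cart((f[0],0,f[2]+6),15),cart((f[0],0,f[2]+8),10),cart((f[0],0,f[2]+8),5),cart((f[0]-3,0,f[2]+8),0),cart((2,0,f[2]+8),0)])
E
```

```text
t 2.9167 pipe mm [ -3.6   1.2 116.3] zt [-0.26   0.     0.966] y [ 0. -1.  0.] F_pipe [-0.4  1.  -0.1] w -0.0 g 0.0 q [-0.62 -0.6   2.38  0.39  0.65  1.01]
[26.44171275  1.23106333  4.25577227]
[1.6, 1.2, -5.8, 0.0, -0.1, 0.0]
[12.2, 1.2, -7.3, 0.0, -5.1, 0.0]
[22.2, 1.2, -5.9, 0.0, -10.1, 0.0]
[29.2, 1.2, -4.5, 0.0, -15.1, 0.0]
[8.5, 1.2, -10.1, 0.0, -15.1, 0.0]
```

```bash
python3 - <<'E'
from h import *
out=[]
for n,u0,v0 in(("top",290,170),("scene",250,165)):
    im,W=cloud(n); np.save(n+"3.npy",W)
    # mark predicted TCP and predicted c5 tip
    s=manip.state(); sc=7
    a=cv2.resize(im[v0:v0+80,u0:u0+56],None,fx=sc,fy=sc,interpolation=2)
    for q,c in((s["tool_pos"],(0,0,255)),(P(-12.8,.4,144),(0,255,0)),(P(-30,17,146),(255,0,0)),(P(0,-35,146),(255,255,0))):
        uv=proj(n,q)[0]; cv2.circle(a,tuple(int(k) for k in ((uv-[u0,v0]+.5)*sc)),4,c,1)
    out.append(a)
cv2.imwrite("pics/d3.png",np.hstack(out))
E
```

```text
(no output)
```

View pics/d3.png

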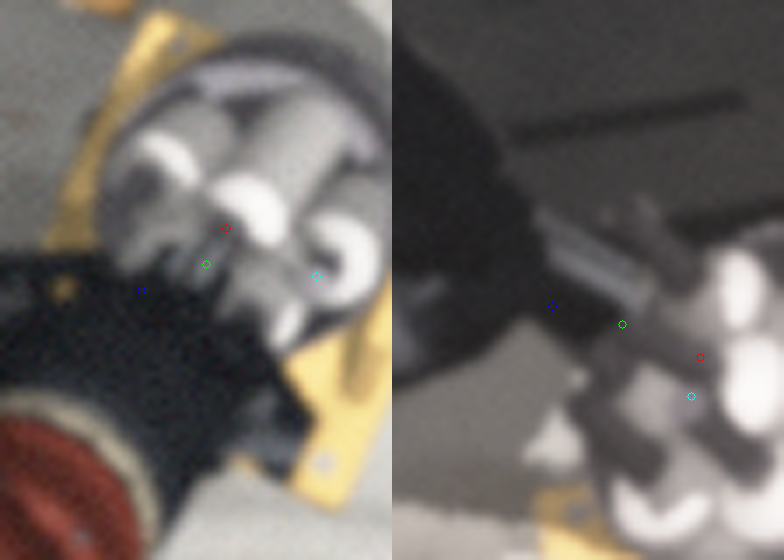

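```bash
python3 - <<'E'
from h import *
for n in("top","scene"):
    W=np.load(n+"3.npy").reshape(-1,3); q=(W-O)@A*1e3
    q=q[np.isfinite(q).all(1)]
    for lo,hi in((112,124),(124,136),(136,150),(150,165)):
        m=(q[:,2]>lo)&(q[:,2]<hi)&(np.hypot(q[:,0],q[:,1])<55); w=q[m]
        g=np.full((16,16),0); np.add.at(g,(((w[:,0]+48)/6).astype(int).clip(0,15),((w[:,1]+48)/6).astype(int).clip(0,15)),1)
        print(n,lo,hi,"rows x from",-48,"cols y from -48 step 6")
        print("\n".join("%4d "%(-48+6*i)+"".join("%3s"%(v if v else ".") for v in r) for i,r in enumerate(g) if r.any()))
E
```

```text
top 112 124 rows x from -48 cols y from -48 step 6
 -36   .  .  .  .  1  .  .  .  .  .  .  .  .  .  .  .
 -30   .  .  .  .  4  4  .  .  .  .  .  .  .  .  .  .
 -24   .  .  .  .  .  2  .  .  .  .  .  .  .  .  .  .
 -12   .  .  .  .  .  .  .  2  .  1  .  .  .  1  .  .
  -6   .  2  .  1  .  .  .  3  6  1  .  .  .  1  .  .
   0   .  2  5  2  .  .  .  3  2  .  .  .  .  5  2  .
   6   .  .  1  .  .  .  .  .  .  .  .  .  .  1  .  .
top 124 136 rows x from -48 cols y from -48 step 6
 -30   .  .  .  .  1  2  1  .  .  .  .  .  .  .  .  .
 -12   .  .  .  .  .  .  .  2  1  .  .  .  .  .  .  .
  -6   .  1  .  .  .  .  .  4  5  .  .  .  .  1  .  .
   0   .  2  2  .  .  .  .  .  .  .  .  .  .  4  1  .
top 136 150 rows x from -48 cols y from -48 step 6
 -12   .  2  .  .  .  .  .  1  .  .  .  .  .  1  1  .
  -6   .  4  6  1  .  .  .  .  .  .  .  .  1  6  6  .
   0   .  3  6  .  .  .  .  .  .  .  .  .  .  4  2  .
top 150 165 rows x from -48 cols y from -48 step 6
 -18   .  .  .  .  .  .  1  .  .  .  .  .  .  .  .  .
 -12   .  .  .  .  .  .  2  4  .  1  5  .  .  .  .  .
  -6   .  .  .  .  .  .  .  3  3
[... 991 characters left out ...]

scene 136 150 rows x from -48 cols y from -48 step 6
 -36   .  .  .  3 12  3  .  .  .  5  2  .  .  .  .  .
 -30   .  .  .  2 18  5  .  .  .  .  .  .  .  .  .  .
 -24   .  .  .  .  1  .  .  .  .  .  .  .  .  .  .  .
 -18   .  .  .  .  .  .  . 11  .  .  .  .  .  .  .  .
 -12   .  4  1  .  .  .  . 17  4  .  .  .  2  3  1  .
  -6   6 13  6  .  .  .  .  1  .  .  .  . 13  6  4  .
   0   1 15  5  .  .  .  .  .  .  .  .  .  1 12  2  .
scene 150 165 rows x from -48 cols y from -48 step 6
 -24   .  .  .  .  .  . 11  .  .  .  .  .  .  .  .  .
 -18   .  .  .  .  .  1 10  .  .  .  .  .  .  .  .  .
 -12   .  .  .  .  .  .  9 10  .  .  .  .  .  .  .  .
  -6   .  .  .  .  .  .  . 12  9  4  .  .  .  .  .  .
```

```bash
python3 - <<'E'
from h import *
p=np.array([.4634,-.1785,.2161]); z=-A@[-.257,0,.966]
for b in(0,.02,.04): 
    uv=proj("scene",p-b*z)[0]; print(b,uv.round(1),"in s1 crop",((uv-[190,120])*3.333).round(0))
# blockwise depth compare of c5 nozzle: before vs now
for n in("scene",):
    a=np.load(n+"0.npy");b=np.load(n+"3.npy")
    for (r,c) in((211,338),(212,342),(214,345),(216,350),(209,335)): 
        r2=165+int((r-165)); 
    uv=[proj(n,P(*(np.array([25,.4,3])+h*np.array([-.259,0,.966]))))[0] for h in(115,125,135,145)]
    for k in uv:
        j,i=k.round().astype(int); print(k.round(1),"before",((a[i,j]-O)@A*1e3).round(1),"now",((b[i,j]-O)@A*1e3).round(1))
im=cv2.imread("pics/s1.png"); 
E
```

```text
0 [257.5 198.7] in s1 crop [225. 262.]
0.02 [249.1 194.4] in s1 crop [197. 248.]
0.04 [240.5 190. ] in s1 crop [168. 233.]
[293.7 216.6] before [ -3.5  -3.6 117.4] now [ -3.5  -3.5 117.2]
[290.2 214.8] before [ -6.4  -3.8 128.2] now [ -6.6  -3.2 127.5]
[286.5 212.9] before [ -7.7  -4.1 137.5] now [ -7.7  -4.3 137.7]
[282.8 211. ] before [-11.3  -2.4 145.9] now [-10.9  -3.5 147.2]
```

```bash
python3 - <<'E'
from h import *
W=np.load("scene3.npy"); s=manip.state(); M=q2R(s["tool_rot"]).as_matrix()
T=(W-np.array(s["tool_pos"]))@M*1e3   # tool frame mm
print("tool frame along finger strip (crop px -> x y z)")
for X,Y in((555,225),(575,240),(590,255),(610,270),(625,285),(640,295),(645,302),(655,310),(640,330),(670,345)):
    i,j=165+Y//7,250+(X-392)//7
    print((X,Y),T[i,j].round(1), "pipe",((W[i,j]-O)@A*1e3).round(1))
B=np.load("scene0.npy")
# moved pixels (changed vs before), near tool
ch=np.linalg.norm(W-B,axis=2)>.012; m=ch&np.isfinite(T).all(2)&(abs(T[...,0])<40)&(abs(T[...,1])<60)&(T[...,2]>-70)&(T[...,2]<20)
q=T[m]
for lo in range(-70,20,10):
    w=q[(q[:,2]>=lo)&(q[:,2]<lo+10)]
    if len(w): print(lo,len(w),"x",np.percentile(w[:,0],[2,50,98]).round(0),"y",np.percentile(w[:,1],[2,50,98]).round(0))
E
```

```text
tool frame along finger strip (crop px -> x y z)
(555, 225) [ 10.9  -6.5 -64. ] pipe [ -9.9   7.8 180.7]
(575, 240) [ 10.9  -5.2 -56.8] pipe [ -8.    6.5 173.7]
(590, 255) [ 11.5  -1.4 -53.2] pipe [ -6.5   2.8 170.4]
(610, 270) [ 12.3   1.2 -47. ] pipe [ -4.1   0.2 164.6]
(625, 285) [ 11.3   2.4 -41.1] pipe [ -3.5  -1.1 158.7]
(640, 295) [ 11.9   6.1 -37.5] pipe [ -2.1  -4.8 155.3]
(645, 302) [-22.2 -46.2  16.3] pipe [-21.   47.5  94.5]
(655, 310) [-22.3 -44.8  18.9] pipe [-20.4  46.1  92. ]
(640, 330) [  1.4   5.  -26.7] pipe [ -9.4  -3.7 142.2]
(670, 345) [  1.7   5.2 -16.2] pipe [ -6.4  -3.8 132.1]
-70 49 x [-5.  8. 13.] y [-7.  7. 14.]
-60 58 x [-5.  7. 12.] y [-7.  9. 13.]
-50 58 x [-6.  7. 12.] y [-6.  9. 12.]
-40 12 x [-6. 10. 12.] y [-6.  5.  9.]
```

The camera shows the fingertips in line with the nozzle, but they end about 36 mm short of the reported TCP. I'm opening and going further down.

play_rows(
  steps=[
    [[0, 0, 0, 0, 0, 0], [0, 0, 0, 0, 0, 0], [0, 1, 0, 0, 0, 0], [0, 1, 6, 0, 0, 0], [0, 1, 12, 0, 0, 0], [0, 1, 18, 0, 0, 0], [0, 1, 24, 0, 0, 0], [0, 1, 28, 0, 0, 0], [0, 1, 32, 0, 0, 0], [0, 1, 32, 0, 0, 0]],
  ],
  claw=-0.5,
)

```text
time: 3.85
tool_pos: [0.5503, -0.2019, 0.1274]
tool_rot: [0.053, 0.915, -0.13, 0.378]
contact_force: [-0.8, 1.1, 0.1]
gripper_width: 0.247
grasp_force: 0.0
```

```bash
cat >> h.py <<'E'
def tips():
    s=manip.state(); M=q2R(s["tool_rot"]).as_matrix()
    for n in("scene","top"):
        im,W=cloud(n); B=np.load(f"{n}0.npy"); T=(W-np.array(s["tool_pos"]))@M*1e3
        m=(np.linalg.norm(W-B,axis=2)>.012)&(abs(T[...,0])<25)&(abs(T[...,1])<60)&(T[...,2]>-90)&(T[...,2]<20); q=T[m]
        for lo in range(-80,20,10):
            w=q[(q[:,2]>=lo)&(q[:,2]<lo+10)]
            if len(w): print(n,lo,len(w),"x",np.percentile(w[:,0],[3,97]).round(0),"y",np.percentile(w[:,1],[3,97]).round(0))
E
python3 - <<'E'
from h import *
tcpz(); tips()
E
```

```text
t 3.85 pipe mm [ 3.7  0.6 83.7] zt [-0.257 -0.001  0.966] y [ 0.    -1.    -0.001] F_pipe [-0.9  0.9  0.6] w 21.0 g 0.0 q [-0.6  -0.48  2.34  0.43  0.56  0.98]
scene -80 57 x [ 2. 14.] y [-37.  24.]
scene -70 69 x [-2. 12.] y [-17.  24.]
scene -60 75 x [-5. 12.] y [-16.  23.]
scene -50 54 x [-3. 12.] y [-17.  22.]
scene -40 25 x [-0. 12.] y [-15.  19.]
top -80 25 x [-1. 13.] y [-43.  29.]
top -70 19 x [-5. 12.] y [-26.  18.]
top -60 21 x [ 1. 11.] y [-25.  21.]
top -50 22 x [-7. 12.] y [-24.  20.]
top -40 8 x [-6. 11.] y [-23.  15.]
```

play_rows(
  steps=[
    [[0, 0, 0, 0, 0, 0], [0, 0, 0, 0, 0, 0], [0, 0, 0, 0, 0, 0], [0, 0, 0, 0, 0, 0]],
  ],
  claw=-1,
)

```text
time: 4.28
tool_pos: [0.5503, -0.2026, 0.1291]
tool_rot: [0.054, 0.914, -0.13, 0.379]
contact_force: [-1.3, -3.7, -0.6]
gripper_width: 0.12
grasp_force: 58.5
```

```bash
python3 - <<'E'
from h import *
tcpz()
E
```

```text
t 4.2833 pipe mm [ 4.7 -0.1 85.2] zt [-0.26   0.001  0.966] y [ 0.    -1.     0.001] F_pipe [-0.5 -3.9 -0.4] w 10.2 g 58.452141880989075 q [-0.6  -0.48  2.34  0.42  0.56  0.98]
```

```bash
cat >> h.py <<'E'
H=84
def cart(f,t,h=H):
    a=np.array([-np.sin(np.radians(t)),0,np.cos(np.radians(t))]); return (P(*(np.array(f)+h*a)),tool(t))
E
python3 - <<'E'
from h import *
rows([cart((25,0,9),15),cart((24,0,9),10),cart((23,0,9),5),cart((22,0,9),0),cart((12,0,9),0),cart((2,0,9),0),cart((1,0,3),0),cart((1,0,-1),0)])
E
```

```text
[-0.1, -0.1, -5.2, 0.1, -0.1, 0.0]
[6.2, -0.1, -5.1, 0.1, -5.1, 0.0]
[12.5, -0.1, -4.4, 0.1, -10.1, 0.0]
[18.7, -0.1, -3.1, 0.1, -15.1, 0.0]
[9.1, -0.1, -5.7, 0.1, -15.1, 0.0]
[-0.6, -0.1, -8.3, 0.1, -15.1, 0.0]
[-3.1, -0.1, -2.7, 0.1, -15.1, 0.0]
[-4.2, -0.1, 1.1, 0.1, -15.1, 0.0]
```

play_rows(
  steps=[
    [[0, 0, -5, 0, 0, 0], [6, 0, -5, 0, -5, 0], [12.5, 0, -4.5, 0, -10, 0], [18.5, 0, -3, 0, -15, 0], [18.5, 0, -3, 0, -15, 0], [9, 0, -5.5, 0, -15, 0], [0, 0, -8, 0, -15, 0], [0, 0, -8, 0, -15, 0]],
  ],
)

```text
time: 4.95
tool_pos: [0.5424, -0.2003, 0.1318]
tool_rot: [0.037, 0.956, -0.136, 0.256]
contact_force: [2.4, -5.3, -1.6]
gripper_width: 0.118
grasp_force: 59.0
```

```bash
cat >> h.py <<'E'
def look(name,f):
    out=[]
    for n,u0,v0 in(("top",280,160),("scene",245,165)):
        im,W=cloud(n); np.save(f"{n}_l.npy",W)
        out.append(cv2.resize(im[v0:v0+80,u0:u0+80],(400,400),interpolation=2))
        q=((W-O)@A*1e3).reshape(-1,3); q=q[np.isfinite(q).all(1)]
        q=q[(q[:,2]>118)&(q[:,2]<155)&(np.hypot(q[:,0],q[:,1])<48)]
        g=np.zeros((120,120),np.uint8); ij=(q[:,:2]+60).astype(int); g[ij[:,0],ij[:,1]]=1
        k,l=cv2.connectedComponents(cv2.dilate(g,np.ones((3,3),np.uint8))); lab=l[ij[:,0],ij[:,1]]
        for i in range(1,k):
            w=q[lab==i]
            if len(w)>8: print(n,len(w),"min",w.min(0).round(0),"max",w.max(0).round(0),"ztop",np.percentile(w[:,2],95).round(1))
    cv2.imwrite(name,np.hstack(out))
E
python3 - <<'E'
from h import *
tcpz(); look("pics/l1.png",0)
rows([cart((0,0,9),0),cart((0,0,-1),0)])
E
```

```text
t 4.95 pipe mm [-1.  -0.1 91.6] zt [-0.     0.001  1.   ] y [ 0.    -1.     0.001] F_pipe [ 2.5 -4.5 -3.3] w 10.0 g 59.02903139591217 q [-0.56 -0.37  2.18  0.18  0.84  1.21]
scene 87 min [-36. -26. 118.] max [-24. -12. 148.] ztop 147.0
scene 89 min [ -7. -43. 118.] max [  5. -31. 149.] ztop 147.2
scene 102 min [ -8. -20. 118.] max [ 11.  -2. 155.] ztop 153.1
scene 30 min [  7.   5. 125.] max [ 11.  12. 155.] ztop 153.5
[0.9, -0.1, -1.3, 0.1, 0.0, -0.0]
[0.9, -0.1, 8.7, 0.1, 0.0, -0.0]
```

View pics/l1.png

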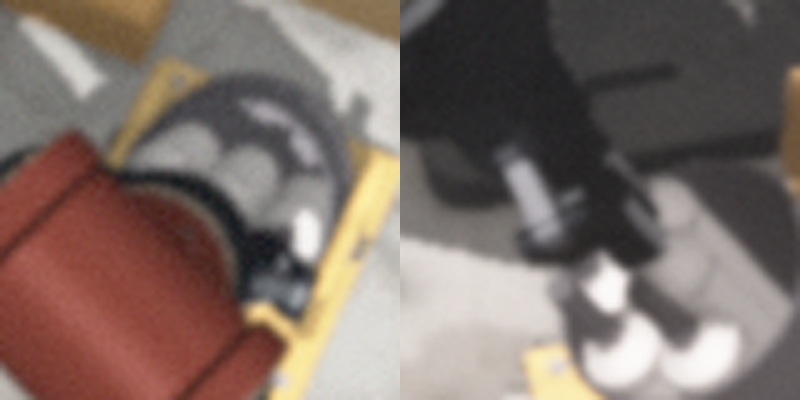

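The stray one now stands in line in the middle: both pictures show its shoulder level with its neighbours and the high half open. I'm lowering it until it touches the floor.

play_rows(
  steps=[
    [[1, 0, 3, 0, 0, 0], [1, 0, 5, 0, 0, 0], [1, 0, 7, 0, 0, 0], [1, 0, 9, 0, 0, 0], [1, 0, 9, 0, 0, 0]],
  ],
)

```text
time: 5.47
tool_pos: [0.5497, -0.2022, 0.127]
tool_rot: [0.037, 0.956, -0.136, 0.256]
contact_force: [-5.2, -3.8, 3.6]
gripper_width: 0.117
grasp_force: 59.9
```

```bash
python3 - <<'E'
from h import *
tcpz()
E
```

```text
t 5.4667 pipe mm [ 3.1  0.  83.7] zt [0. 0. 1.] y [ 0.001 -1.     0.   ] F_pipe [-1.6 -5.1  5. ] w 10.0 g 59.87356781959534 q [-0.55 -0.34  2.16  0.18  0.82  1.21]
```

play_rows(
  steps=[
    [[-2, 0, 1, 0, 0, 0], [-2, 0, 2, 0, 0, 0], [-2, 0, 3, 0, 0, 0], [-2, 0, 3, 0, 0, 0]],
  ],
)

```text
time: 5.8
tool_pos: [0.5511, -0.2028, 0.1277]
tool_rot: [0.037, 0.956, -0.135, 0.258]
contact_force: [-16.2, 1.0, 19.6]
gripper_width: 0.12
grasp_force: 62.3
```

```bash
python3 - <<'E'
from h import *
tcpz()
E
```

```text
t 5.8 pipe mm [ 4.7 -0.1 83.5] zt [-0.004  0.001  1.   ] y [ 0.001 -1.     0.001] F_pipe [-3.9 -3.5 24.9] w 10.2 g 62.30019450187683 q [-0.55 -0.34  2.16  0.18  0.82  1.21]
```

play_rows(
  steps=[
    [[0, 0, -3, 0, 0, 0], [0, 0, -3, 0, 0, 0], [0, 0, -3, 0, 0, 0], [0, 0, -20, 0, 0, 0], [0, 0, -40, 0, 0, 0], [0, 0, -80, 0, 0, 0], [0, 0, -120, 0, 0, 0], [0, 0, -160, 0, 0, 0], [0, 0, -160, 0, 0, 0]],
  ],
  claw=-0.5,
)

```text
time: 6.55
tool_pos: [0.4741, -0.1803, 0.272]
tool_rot: [0.039, 0.955, -0.135, 0.263]
contact_force: [0.7, -0.6, 1.1]
gripper_width: 0.249
grasp_force: 0.0
```

```bash
python3 - <<'E'
from h import *
tcpz(); look("pics/l2.png",0)
for n in("scene","top"):
  W=np.load(n+"0.npy").reshape(-1,3)
  for c in((.46,-.345),(.458,.037)):
    w=W[np.isfinite(W).all(1)]; 
    for lo,hi in((.02,.09),(.115,.14),(.14,.155)):
      m=(np.hypot(w[:,0]-c[0],w[:,1]-c[1])<.03)&(w[:,2]>lo)&(w[:,2]<hi); 
      if m.sum(): print(n,c,lo,m.sum(),w[m].min(0).round(4),w[m].max(0).round(4))
rows([((.46,-.345,.20),DOWN)])
E
```

```text
t 6.55 pipe mm [7.400e+00 1.000e-01 2.486e+02] zt [-0.014  0.003  1.   ] y [ 0.002 -1.     0.003] F_pipe [ 1.2 -0.4  0.6] w 21.1 g 0.0 q [-0.61 -0.71  2.16  0.18  1.18  1.21]
top 34 min [ -9.  -5. 118.] max [  4.   6. 150.] ztop 149.2
top 31 min [ -7.  30. 121.] max [  4.  41. 150.] ztop 148.9
top 28 min [ -7. -40. 125.] max [  5. -29. 149.] ztop 147.0
scene 86 min [-35. -25. 118.] max [-24. -14. 148.] ztop 147.4
scene 76 min [-36.   9. 119.] max [-24.  21. 150.] ztop 147.9
scene 90 min [ -8.  -9. 118.] max [  4.   3. 149.] ztop 148.0
scene 85 min [ -8.  26. 118.] max [  4.  41. 149.] ztop 147.6
scene 89 min [ -7. -43. 118.] max [  5. -32. 149.] ztop 147.4
scene (0.46, -0.345) 0.02 340 [ 0.444  -0.3642  0.0206] [ 0.4745 -0.3399  0.09  ]
scene (0.46, -0.345) 0.115 60 [ 0.4553 -0.3522  0.115 ] [ 0.4665 -0.3419  0.1399]
scene (0.46, -0.345) 0.14 47 [ 0.4558 -0.3517  0.1401] [ 0.4675 -0.3404  0.1491]
scene (0.458, 0.037) 0.02 311 [0.4411 0.0195 0.0202] [0.4745 0.0418 0.0899]
scene (0.458, 0.037) 0.115 48 [0.4514 0.031  0.1151] [0.4633 0.039  0.1398]
scene (0.458, 0.037) 0.14 28 [0.4527 0.0303 0.1408] [0.464  0.0439 0.1495]
top (0.46, -0.345) 0.02 96 [ 0.4446 -0.3574  0.0205] [ 0.4697 -0.3272  0.0895]
top (0.46, -0.345) 0.115 16 [ 0.4558 -0.348   0.1162] [ 0.4632 -0.3377  0.1378]
top (0.46, -0.345) 0.14 22 [ 0.4561 -0.3488  0.1401] [ 0.4663 -0.3385  0.1488]
top (0.458, 0.037) 0.02 100 [0.4412 0.023  0.0211] [0.4641 0.0504 0.0898]
top (0.458, 0.037) 0.115 14 [0.4506 0.0348 0.1167] [0.4607 0.0435 0.1381]
top (0.458, 0.037) 0.14 21 [0.4528 0.0342 0.1408] [0.4629 0.0448 0.1487]
[-3.7, 162.5, 72.4, 0.0, -30.2, 0.0]
```

View pics/l2.png

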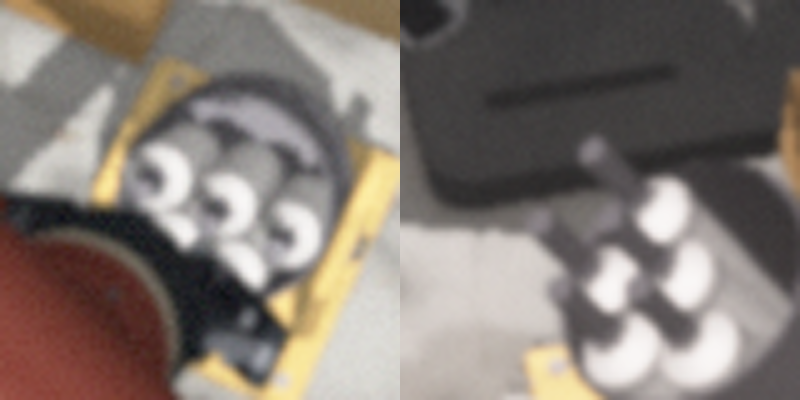

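The stray one is home: its nozzle is at pipe (-2, 0) and its tip is level with the others. Next is the right bench cartridge.

play_rows(
  steps=[
    [[-4, 162, 30, 0, -30, 0], [-4, 162, 30, 0, -30, 0], [-4, 162, 30, 0, -30, 0], [-4, 162, 30, 0, -30, 0], [-4, 162, 72, 0, -30, 0], [-4, 162, 72, 0, -30, 0], [-4, 162, 72, 0, -30, 0], [-4, 162, 72, 0, -30, 0]],
  ],
  claw=-0.3,
)

```text
time: 7.32
tool_pos: [0.4585, -0.3431, 0.1953]
tool_rot: [-0.001, 0.99, -0.14, -0.002]
contact_force: [0.5, -0.0, 0.3]
gripper_width: 0.351
grasp_force: 0.0
```

```bash
python3 - <<'E'
from h import *
tcpz(); tips(); print(manip.state()["tool_pos"])
rows([((.461,-.346,.17),DOWN),((.461,-.346,.084),DOWN)])
E
```

```text
t 7.3167 pipe mm [  -4.6 -160.7  167. ] zt [ 0.503 -0.002  0.864] y [-0.    -1.    -0.002] F_pipe [ 0.5  0.1 -0. ] w 29.9 g 0.0 q [-0.77 -0.07  1.74  0.    1.47  1.08]
scene -80 18 x [-13. -10.] y [-24.  28.]
scene -70 15 x [-11.  -9.] y [-21.  21.]
scene -60 42 x [-11.   4.] y [-20.  28.]
scene -50 63 x [-11.   6.] y [-19.  28.]
scene -40 30 x [-11.  10.] y [-18.  20.]
top -80 1 x [-4. -4.] y [13. 13.]
top -70 1 x [-2. -2.] y [12. 12.]
[ 0.4591548  -0.34376902  0.19880419]
[2.3, 1.6, 28.8, 0.0, -0.1, 0.1]
[2.2, 1.5, 114.8, 0.0, -0.1, 0.1]
```

play_rows(
  steps=[
    [[2, 1.5, 30, 0, 0, 0], [2, 1.5, 60, 0, 0, 0], [2, 1.5, 80, 0, 0, 0], [2, 1.5, 100, 0, 0, 0], [2, 1.5, 113, 0, 0, 0], [2, 1.5, 113, 0, 0, 0], [2, 1.5, 113, 0, 0, 0]],
  ],
)

```text
time: 8.0
tool_pos: [0.4607, -0.3462, 0.0858]
tool_rot: [0.0, 0.99, -0.141, 0.001]
contact_force: [0.9, 0.0, 1.0]
gripper_width: 0.349
grasp_force: 0.0
```

play_rows(
  steps=[
    [[0, 0, 0, 0, 0, 0], [0, 0, 0, 0, 0, 0], [0, 0, 0, 0, 0, 0], [0, 0, 0, 0, 0, 0], [0, 0, 0, 0, 0, 0]],
  ],
  claw=-1,
)

```text
time: 8.42
tool_pos: [0.462, -0.3475, 0.0873]
tool_rot: [0.001, 0.99, -0.141, 0.002]
contact_force: [-1.0, 0.3, 7.3]
gripper_width: 0.118
grasp_force: 58.8
```

```bash
python3 - <<'E'
from h import *
tcpz(); s=manip.state(); print(s["tool_pos"])
p=np.array(s["tool_pos"])
rows([(p+[0,0,.19],DOWN),cart((26,-17,150),0),cart((26,-17,40),0)])
E
```

```text
t 8.4167 pipe mm [ -54.7 -163.9   71.2] zt [0.497 0.002 0.868] y [ 0.001 -1.     0.001] F_pipe [2.8 0.  6.8] w 10.0 g 58.81601572036743 q [-0.77  0.03  1.83  0.    1.28  1.08]
[ 0.46195755 -0.34750953  0.0872965 ]
[0.7, 0.4, -190.0, 0.1, -0.2, 0.0]
[-10.8, -146.6, -181.7, 0.1, 29.8, 0.0]
[43.8, -146.8, -86.2, 0.1, 29.8, 0.0]
```

play_rows(
  steps=[
    [[0, 0, -40, 0, 0, 0], [0, 0, -80, 0, 0, 0], [0, 0, -120, 0, 0, 0], [0, 0, -160, 0, 0, 0], [0, 0, -190, 0, 0, 0], [-5, -30, -195, 0, 7, 0], [-10, -70, -195, 0, 14, 0], [-16, -110, -195, 0, 21, 0], [-16, -147, -195, 0, 29.8, 0], [-16, -147, -195, 0, 29.8, 0], [-16, -147, -195, 0, 29.8, 0], [-16, -147, -195, 0, 29.8, 0]],
  ],
)

```text
time: 9.42
tool_pos: [0.4859, -0.2007, 0.2801]
tool_rot: [0.037, 0.957, -0.136, 0.255]
contact_force: [0.7, 0.6, -1.5]
gripper_width: 0.116
grasp_force: 58.9
```

```bash
cat >> h.py <<'E'
from scipy.optimize import least_squares
def held(h=86):
    "fit the held cartridge's barrel axis (pipe frame) from the clouds"
    s=manip.state(); p=np.array(s["tool_pos"]); M=q2R(s["tool_rot"]).as_matrix()
    q=[]
    for n in("scene","top"):
        im,W=cloud(n); T=((W-p)@M*1e3).reshape(-1,3); T=T[np.isfinite(T).all(1)]
        m=(T[:,2]>h-93)&(T[:,2]<h-4)&(np.hypot(T[:,0],T[:,1])<26); q.append(T[m]); print(n,m.sum())
        print(" foot z max", np.percentile(T[(np.hypot(T[:,0],T[:,1])<26)&(T[:,2]<h+20)&(T[:,2]>0)][:,2],[90,97]).round(1))
    q=np.vstack(q)
    f=lambda v: np.hypot(q[:,0]-v[0]-v[2]*(q[:,2]-h+0),q[:,1]-v[1]-v[3]*(q[:,2]-h))-17
    v=least_squares(f,[0,0,0,0],loss="soft_l1",f_scale=1.5).x
    print("foot offset tool xy",v[:2].round(1),"tilt deg xy",np.degrees(v[2:]).round(1),"res",np.median(abs(f(v))).round(2))
    ft=A.T@(p+M@np.array([v[0],v[1],h])/1e3-O)*1e3; ax=A.T@M@np.array([-v[2],-v[3],-1.]); print("foot in pipe",ft.round(1),"axis",(ax/np.linalg.norm(ax)).round(3))
E
python3 - <<'E'
from h import *
tcpz(); held()
rows([cart((28.5,-17,165),0,86),cart((28.5,-17,110),0,86)])
E
```

```text
t 9.4167 pipe mm [ 26.2 -16.3 247.1] zt [0.003 0.001 1.   ] y [ 0.001 -1.     0.001] F_pipe [-0.3  0.7 -1.5] w 9.9 g 58.87907803058624 q [-0.64 -0.63  2.1   0.19  1.19  1.19]
scene 736
 foot z max [74.7 80.7]
top 93
 foot z max [75.  77.9]
foot offset tool xy [-0.5 -1.9] tilt deg xy [-0.3 -0.3] res 0.42
foot in pipe [ 25.4 -14.5 161.1] axis [ 0.008 -0.004  1.   ]
[0.9, -0.2, -3.7, 0.1, 0.2, -0.0]
[1.0, -0.3, 51.3, 0.1, 0.2, -0.0]
```

play_rows(
  steps=[
    [[3, 2.5, 20, 0, 0, 0], [3, 2.5, 40, 0, 0, 0], [3, 2.5, 55, 0, 0, 0], [3, 2.5, 65, 0, 0, 0], [3, 2.5, 72, 0, 0, 0], [3, 2.5, 80, 0, 0, 0], [3, 2.5, 90, 0, 0, 0], [3, 2.5, 100, 0, 0, 0], [3, 2.5, 110, 0, 0, 0], [3, 2.5, 120, 0, 0, 0]],
  ],
)

```text
time: 10.35
tool_pos: [0.5462, -0.221, 0.1773]
tool_rot: [0.037, 0.956, -0.136, 0.256]
contact_force: [-0.6, -1.5, 2.8]
gripper_width: 0.116
grasp_force: 59.2
```

```bash
python3 - <<'E'
from h import *
tcpz()
E
```

```text
t 10.35 pipe mm [ 29.8 -19.  126.3] zt [0.001 0.001 1.   ] y [ 0.    -1.     0.001] F_pipe [ 1.2 -1.6  2.5] w 9.9 g 59.24473285675049 q [-0.59 -0.39  2.11  0.19  0.93  1.19]
```

Foot is about 40 mm above the floor and free. I'm continuing down.

play_rows(
  steps=[
    [[0, 0, 8, 0, 0, 0], [0, 0, 16, 0, 0, 0], [0, 0, 24, 0, 0, 0], [0, 0, 31, 0, 0, 0], [0, 0, 37, 0, 0, 0], [0, 0, 41, 0, 0, 0], [0, 0, 43, 0, 0, 0], [0, 0, 43, 0, 0, 0]],
  ],
)

```text
time: 11.02
tool_pos: [0.5662, -0.2268, 0.1441]
tool_rot: [0.037, 0.957, -0.135, 0.255]
contact_force: [-22.4, 7.1, 23.6]
gripper_width: 0.118
grasp_force: 63.0
```

```bash
python3 - <<'E'
from h import *
tcpz()
E
```

```text
t 11.0167 pipe mm [ 31.3 -18.9  87.1] zt [0.003 0.    1.   ] y [ 0.002 -1.     0.   ] F_pipe [-8.5  0.6 32.2] w 10.0 g 63.03778052330017 q [-0.58 -0.29  2.09  0.19  0.85  1.18]
```

play_rows(
  steps=[
    [[0, 0, -2, 0, 0, 0], [0, 0, -2, 0, 0, 0], [0, 0, -2, 0, 0, 0], [0, 0, -15, 0, 0, 0], [0, 0, -40, 0, 0, 0], [0, 0, -80, 0, 0, 0], [0, 0, -120, 0, 0, 0], [0, 0, -160, 0, 0, 0], [0, 0, -160, 0, 0, 0]],
  ],
  claw=-0.5,
)

```text
time: 11.77
tool_pos: [0.4903, -0.2053, 0.2887]
tool_rot: [0.039, 0.955, -0.135, 0.261]
contact_force: [0.7, -0.8, 1.5]
gripper_width: 0.253
grasp_force: 0.0
```

```bash
python3 - <<'E'
from h import *
tcpz(); look("pics/l3.png",0)
rows([((.4575,.038,.28),DOWN),((.4575,.038,.17),DOWN),((.4575,.038,.086),DOWN)])
E
```

```text
t 11.7667 pipe mm [ 35.3 -19.5 251.8] zt [-0.01   0.004  1.   ] y [ 0.002 -1.     0.004] F_pipe [ 1.6 -0.6  0.8] w 21.5 g 0.0 q [-0.64 -0.63  2.08  0.19  1.18  1.18]
top 26 min [ 23. -23. 120.] max [ 34. -12. 150.] ztop 149.1
scene 83 min [-35. -25. 119.] max [-24. -11. 148.] ztop 147.1
scene 77 min [-35.   9. 118.] max [-25.  21. 148.] ztop 147.3
scene 85 min [ -7.  26. 118.] max [  4.  37. 149.] ztop 148.1
scene 85 min [ -6. -43. 119.] max [  5. -31. 149.] ztop 147.2
scene 78 min [ -6.  -8. 118.] max [  5.   2. 148.] ztop 147.6
scene 87 min [ 23. -25. 118.] max [ 34. -13. 148.] ztop 146.7
[-85.5, -223.9, -48.8, 0.1, -30.0, 0.0]
[-140.6, -224.1, 46.5, 0.1, -30.0, 0.0]
[-182.6, -224.2, 119.2, 0.1, -30.0, 0.0]
```

play_rows(
  steps=[
    [[-85, -224, -49, 0, -30, 0], [-85, -224, -49, 0, -30, 0], [-85, -224, -49, 0, -30, 0], [-85, -224, -49, 0, -30, 0], [-85, -224, -49, 0, -30, 0], [-85, -224, -49, 0, -30, 0], [-140, -224, 46, 0, -30, 0], [-140, -224, 46, 0, -30, 0], [-140, -224, 46, 0, -30, 0], [-140, -224, 46, 0, -30, 0], [-140, -224, 46, 0, -30, 0]],
  ],
  claw=-0.3,
)

```text
time: 12.78
tool_pos: [0.455, 0.0388, 0.1656]
tool_rot: [-0.0, 0.99, -0.14, -0.005]
contact_force: [0.6, -0.3, 0.2]
gripper_width: 0.35
grasp_force: 0.0
```

```bash
python3 - <<'E'
from h import *
tcpz(); rows([((.4575,.038,.086),DOWN)])
E
```

```text
t 12.7833 pipe mm [-114.6  205.1  196.2] zt [0.509 0.001 0.861] y [ 0.001 -1.     0.001] F_pipe [ 0.6 -0.1 -0.1] w 29.7 g 0.0 q [-0.08 -0.34  2.02  0.    1.47  1.77]
[3.5, -0.1, 79.6, 0.1, 0.6, 0.0]
```

play_rows(
  steps=[
    [[3, 0, 20, 0, 0, 0], [3, 0, 40, 0, 0, 0], [3, 0, 60, 0, 0, 0], [3, 0, 79, 0, 0, 0], [3, 0, 79, 0, 0, 0], [3, 0, 79, 0, 0, 0]],
  ],
)

```text
time: 13.28
tool_pos: [0.4604, 0.0374, 0.0911]
tool_rot: [-0.0, 0.99, -0.141, -0.001]
contact_force: [0.3, -0.1, 0.0]
gripper_width: 0.35
grasp_force: 0.0
```

play_rows(
  steps=[
    [[0, 0, 0, 0, 0, 0], [0, 0, 0, 0, 0, 0], [0, 0, 0, 0, 0, 0], [0, 0, 0, 0, 0, 0], [0, 0, 0, 0, 0, 0]],
  ],
  claw=-1,
)

```text
time: 13.7
tool_pos: [0.4618, 0.0374, 0.0928]
tool_rot: [-0.0, 0.99, -0.141, 0.001]
contact_force: [-0.4, -0.5, 6.3]
gripper_width: 0.113
grasp_force: 58.7
```

```bash
python3 - <<'E'
from h import *
tcpz(); s=manip.state(); print(s["tool_pos"])
p=np.array(s["tool_pos"])
rows([(p+[0,0,.19],DOWN),cart((28.5,17,165),0,86)])
E
```

```text
t 13.7 pipe mm [-145.   205.7  129.7] zt [ 0.499 -0.001  0.867] y [-0.    -1.    -0.001] F_pipe [ 3.  -0.6  5.6] w 9.6 g 58.730472922325134 q [-0.08 -0.26  2.08  0.    1.32  1.77]
[0.46175761 0.03739202 0.09282805]
[0.3, -0.1, -190.0, -0.0, -0.1, 0.0]
[89.8, 188.5, -191.8, -0.0, 29.9, 0.0]
```

play_rows(
  steps=[
    [[0, 0, -40, 0, 0, 0], [0, 0, -80, 0, 0, 0], [0, 0, -120, 0, 0, 0], [0, 0, -160, 0, 0, 0], [0, 0, -195, 0, 0, 0], [25, 40, -197, 0, 7, 0], [45, 80, -197, 0, 14, 0], [65, 120, -197, 0, 21, 0], [87, 160, -197, 0, 28, 0], [87, 188, -197, 0, 30, 0], [87, 188, -197, 0, 30, 0], [87, 188, -197, 0, 30, 0]],
  ],
)

```text
time: 14.7
tool_pos: [0.4899, -0.17, 0.2863]
tool_rot: [0.037, 0.956, -0.139, 0.254]
contact_force: [-0.7, 0.2, -1.0]
gripper_width: 0.109
grasp_force: 58.9
```

```bash
python3 - <<'E'
from h import *
tcpz(); held(92)
E
```

```text
t 14.7 pipe mm [ 25.2  14.4 254.8] zt [0.004 0.003 1.   ] y [-0.006 -1.     0.003] F_pipe [-1.1 -0.  -0.5] w 9.3 g 58.93287241458893 q [-0.56 -0.66  2.1   0.14  1.2   1.28]
scene 725
 foot z max [79.3 86.7]
top 102
 foot z max [78.8 86.2]
foot offset tool xy [-4.  -0.8] tilt deg xy [-0.3  0.3] res 0.53
foot in pipe [ 20.8  15.  162.8] axis [0.01  0.008 1.   ]
```

play_rows(
  steps=[
    [[8.5, -2.5, 10, 0, 0, 0], [8.5, -2.5, 30, 0, 0, 0], [8.5, -2.5, 45, 0, 0, 0], [8.5, -2.5, 55, 0, 0, 0], [8.5, -2.5, 60, 0, 0, 0], [8.5, -2.5, 60, 0, 0, 0]],
  ],
)

```text
time: 15.3
tool_pos: [0.5282, -0.1737, 0.2374]
tool_rot: [0.035, 0.957, -0.135, 0.253]
contact_force: [-0.2, 0.6, -1.0]
gripper_width: 0.112
grasp_force: 58.9
```

```bash
python3 - <<'E'
from h import *
tcpz(); held(92)
E
```

```text
t 15.3 pipe mm [ 33.5  21.5 193.6] zt [ 0.006 -0.002  1.   ] y [ 0.002 -1.    -0.002] F_pipe [-0.9  0.5 -0.7] w 9.5 g 58.92908334732056 q [-0.52 -0.53  2.1   0.13  1.07  1.3 ]
scene 582
 foot z max [84.4 98.4]
top 80
 foot z max [100.3 109.4]
foot offset tool xy [-3.8 -1.2] tilt deg xy [-0.2  0. ] res 0.47
foot in pipe [ 29.1  22.8 101.6] axis [ 0.009 -0.001  1.   ]
```

play_rows(
  steps=[
    [[0, 5, 0, 0, 0, 0], [0, 5, 0, 0, 0, 0], [0, 5, 0, 0, 0, 0]],
  ],
)

```text
time: 15.65
tool_pos: [0.5266, -0.1806, 0.2399]
tool_rot: [0.037, 0.957, -0.136, 0.255]
contact_force: [0.4, -0.1, -0.9]
gripper_width: 0.113
grasp_force: 58.9
```

```bash
python3 - <<'E'
from h import *
tcpz(); held(92)
E
```

```text
t 15.65 pipe mm [ 35.1  14.4 195.6] zt [0.002 0.001 1.   ] y [-0.    -1.     0.001] F_pipe [-0.1 -0.  -1. ] w 9.6 g 58.933977484703064 q [-0.53 -0.53  2.1   0.14  1.07  1.28]
scene 579
 foot z max [ 85.1 100.5]
top 92
 foot z max [101.4 105.9]
foot offset tool xy [-4.4 -1. ] tilt deg xy [-0.5  0.2] res 0.53
foot in pipe [ 30.6  15.3 103.6] axis [0.011 0.005 1.   ]
```

play_rows(
  steps=[
    [[0, 0, 0, 0, 0, 0], [0, 0, 0, 0, 0, 0], [0, 0, 0, 0, 0, 0]],
  ],
)

```text
time: 16.0
tool_pos: [0.5265, -0.1801, 0.2389]
tool_rot: [0.036, 0.957, -0.136, 0.255]
contact_force: [0.5, -0.5, -1.6]
gripper_width: 0.112
grasp_force: 58.9
```

```bash
python3 - <<'E'
from h import *
tcpz(); held(92); held(92)
E
```

```text
t 16.0 pipe mm [ 34.4  14.8 194.8] zt [ 0.003 -0.     1.   ] y [ 0. -1. -0.] F_pipe [-0.3 -0.4 -1.7] w 9.5 g 58.93456757068634 q [-0.53 -0.53  2.1   0.14  1.07  1.28]
scene 569
 foot z max [85.  99.8]
top 86
 foot z max [101.7 107. ]
foot offset tool xy [-4.1 -1.1] tilt deg xy [-0.3  0.1] res 0.51
foot in pipe [ 30.   15.9 102.8] axis [0.008 0.002 1.   ]
scene 567
 foot z max [86.  99.2]
top 90
 foot z max [101. 107.]
foot offset tool xy [-4.1 -0.9] tilt deg xy [-0.3  0.2] res 0.55
foot in pipe [ 29.9  15.8 102.7] axis [0.009 0.004 1.   ]
```

play_rows(
  steps=[
    [[-0.5, -1.5, 0, 0, 0, 0], [-0.5, -1.5, 0, 0, 0, 0], [-0.5, -1.5, 4, 0, 0, 0], [-0.5, -1.5, 8, 0, 0, 0], [-0.5, -1.5, 12, 0, 0, 0], [-0.5, -1.5, 16, 0, 0, 0], [-0.5, -1.5, 20, 0, 0, 0], [-0.5, -1.5, 24, 0, 0, 0], [-0.5, -1.5, 24, 0, 0, 0]],
  ],
)

```text
time: 16.95
tool_pos: [0.5378, -0.1816, 0.2162]
tool_rot: [0.036, 0.957, -0.136, 0.254]
contact_force: [-0.6, 1.2, -0.8]
gripper_width: 0.111
grasp_force: 58.9
```

```bash
python3 - <<'E'
from h import *
tcpz()
E
```

```text
t 16.95 pipe mm [ 32.8  16.5 169.5] zt [ 0.006 -0.001  1.   ] y [-0.    -1.    -0.001] F_pipe [-1.2  1.  -0.2] w 9.4 g 58.93492877483368 q [-0.52 -0.48  2.11  0.14  1.01  1.29]
```

Foot at about 77 mm, past the rim and free. Continuing.

play_rows(
  steps=[
    [[0, 0, 7, 0, 0, 0], [0, 0, 14, 0, 0, 0], [0, 0, 21, 0, 0, 0], [0, 0, 28, 0, 0, 0], [0, 0, 35, 0, 0, 0], [0, 0, 42, 0, 0, 0], [0, 0, 49, 0, 0, 0], [0, 0, 56, 0, 0, 0], [0, 0, 60, 0, 0, 0]],
  ],
)

```text
time: 17.7
tool_pos: [0.5667, -0.1901, 0.1644]
tool_rot: [0.036, 0.957, -0.136, 0.254]
contact_force: [-0.6, 0.1, 0.1]
gripper_width: 0.111
grasp_force: 58.9
```

```bash
python3 - <<'E'
from h import *
tcpz()
E
```

```text
t 17.7 pipe mm [ 33.   16.5 109.6] zt [ 0.005 -0.     1.   ] y [ 0. -1. -0.] F_pipe [-0.5 -0.1  0.4] w 9.5 g 58.93826186656952 q [-0.51 -0.35  2.1   0.14  0.89  1.28]
```

play_rows(
  steps=[
    [[0, 0, 5, 0, 0, 0], [0, 0, 10, 0, 0, 0], [0, 0, 14, 0, 0, 0], [0, 0, 17, 0, 0, 0], [0, 0, 19, 0, 0, 0], [0, 0, 19, 0, 0, 0]],
  ],
)

```text
time: 18.2
tool_pos: [0.5753, -0.1931, 0.1504]
tool_rot: [0.037, 0.957, -0.135, 0.254]
contact_force: [-12.0, 2.8, 8.0]
gripper_width: 0.11
grasp_force: 60.4
```

```bash
python3 - <<'E'
from h import *
tcpz()
E
```

```text
t 18.2 pipe mm [33.9 16.  92.9] zt [0.005 0.001 1.   ] y [ 0.001 -1.     0.001] F_pipe [-6.6 -0.6 13.1] w 9.4 g 60.44101059436798 q [-0.5  -0.31  2.09  0.14  0.85  1.28]
```

Floor reached (92.9 against an expected 92, with the force rising). I'm releasing and retracting.

play_rows(
  steps=[
    [[0, 0, 1, 0, 0, 0], [0, 0, 1, 0, 0, 0], [0, 0, 0, 0, 0, 0]],
  ],
)

```text
time: 18.45
tool_pos: [0.5752, -0.1931, 0.1505]
tool_rot: [0.037, 0.957, -0.136, 0.254]
contact_force: [-5.9, -0.7, 0.9]
gripper_width: 0.115
grasp_force: 59.6
```

play_rows(
  steps=[
    [[0, 0, -1, 0, 0, 0], [0, 0, -1, 0, 0, 0], [0, 0, -1, 0, 0, 0], [0, 0, -15, 0, 0, 0], [0, 0, -40, 0, 0, 0], [0, 0, -80, 0, 0, 0], [0, 0, -120, 0, 0, 0], [0, 0, -160, 0, 0, 0], [-40, 40, -190, 0, 0, 0], [-80, 80, -190, 0, 0, 0], [-100, 120, -190, 0, 0, 0], [-100, 120, -190, 0, 0, 0]],
  ],
  claw=-0.5,
)

```text
time: 19.45
tool_pos: [0.3672, -0.2581, 0.2652]
tool_rot: [0.037, 0.957, -0.135, 0.256]
contact_force: [0.6, -1.2, 0.1]
gripper_width: 0.249
grasp_force: 0.0
```

```bash
python3 - <<'E'
from h import *
tcpz(); look("pics/l4.png",0)
E
```

```text
t 19.45 pipe mm [ -66.2 -104.5  283.2] zt [0.001 0.001 1.   ] y [ 0.003 -1.     0.001] F_pipe [ 0.8 -1.  -0.4] w 21.1 g 0.0 q [-1.02 -0.85  2.24  0.35  1.36  0.82]
top 31 min [-37. -22. 118.] max [-25. -12. 148.] ztop 147.8
top 30 min [-35.  11. 119.] max [-25.  22. 149.] ztop 148.0
top 30 min [ -8.  30. 119.] max [  4.  40. 148.] ztop 147.4
top 28 min [ -6. -40. 125.] max [  5. -29. 148.] ztop 147.9
top 30 min [ -6.  -5. 119.] max [  5.   6. 150.] ztop 149.2
top 27 min [ 22. -23. 121.] max [ 34. -13. 149.] ztop 148.3
top 29 min [ 22.  13. 118.] max [ 33.  23. 150.] ztop 149.4
scene 85 min [-36. -25. 119.] max [-24. -14. 148.] ztop 147.0
scene 79 min [-35.   8. 118.] max [-24.  21. 148.] ztop 147.4
scene 85 min [ -7.  26. 118.] max [  4.  39. 148.] ztop 147.6
scene 86 min [ -6. -43. 118.] max [  5. -33. 148.] ztop 147.0
scene 84 min [ -6.  -8. 119.] max [  5.   3. 148.] ztop 147.3
scene 89 min [ 22. -26. 118.] max [ 34. -13. 149.] ztop 147.4
scene 85 min [ 22.  10. 119.] max [ 33.  22. 148.] ztop 147.7
```

View pics/l4.png

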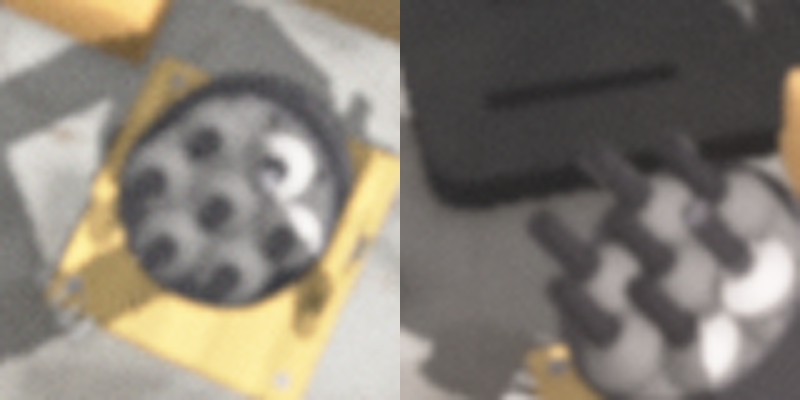

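All seven nozzles form the one-plus-six pattern at equal height, and the robot is clear. Handing in.

```bash
python3 -c "
from plant import order
print(order.job_done())"
```

```text
the job is handed in; nothing more can be done
None
```

All seven cartridges stand nozzle up in the bin, one in the middle and six round it, with their tips level within 2 mm in the last camera readings; I handed the job in at about 19.5 s, and no verdict was returned.

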